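# Set the extraction hood's window and start its fan

### The job

Get the soldering hood ready: push its sliding window up with the fingertips from beneath the lip along its bottom edge, never gripping the lip, until the lip is level with the tip of the pointer on the window's post. Leave the window there, and only then press the fan's start button on the control box fully down and let it come up again. Do not shift the pointer, and leave the loose things on the bench and in the hood where they are.

Things in the scene. Friction and masses are not known exactly. Their poses are not given: they have to be found in the camera images.
- hood: Fume hood fixed on the bench, open in front and above: base plate 360 x 400 x 20 mm; two 30 mm square posts 560 mm long at y = +-170 mm lean back 30 deg and carry a clear sliding window 304 mm wide; clear side walls 130 mm and fan housing at the back 120 mm high. Origin on the bench, 150 mm behind the plate's front edge; x from its front (near the robot) to its back, y along the window, z up.
- sash (a joint): Height of the window along its leaning posts, m: 0 lowest, 0.240 highest; per unit it rises 0.866 and goes back 0.5 (hood x). Counterweighted: it stays where it is left and takes 1 to 6 N along the posts to move. At 0 the lip's underside is 100 mm along the slope above the base plate, and the front below the lip is open.
- lip_edge (a point): Middle of the front edge of the window's lip, half way through its thickness. Lip: aluminium strip along the window's bottom edge, 280 mm long, 12 mm thick, square to the window (towards the robot and 30 deg upward), front edge 40 mm from the pane's middle plane, 34 mm from the white frame. Axes: z up the slope, -x the way the lip stands out, y along it. Underside 6 mm below this point along -z.
- mark_tip (a point): Tip of the pointer: a wedge on a black clamp (46 x 40 x 22 mm, side knob) on the post at the right as the robot sees it, pointing left past the front of the window; tip 141 mm right of the window's middle, 31 mm out from the pane's middle plane, by the lip's end. Axes as lip_edge. The window is at the mark when lip_edge has z = 0 in this frame. Clamped tight (60 N to shift).
- fan_button (a joint): Fan start button's travel, m: 0 up, 0.006 fully down; springs back. Fully down takes 4 N.
- fan_button_top (a point): Centre of the top of the start button: round grey cap 36 mm across in a black collar on top of the fan control box, a grey box 100 x 100 x 50 mm fixed on the bench left or right of the hood. Pressed straight down. On the hood's other side is a black soldering station 110 x 100 x 85 mm with display and dial: not part of the job.
- jar: loose bystander, to be left where it is; origin at the centre of its underside. Glass jar with a brass cap, 60 mm across, 85 mm high.
- spool: loose bystander, to be left where it is; origin at the centre of its underside. Solder spool, 60 mm across, 40 mm high.
- screwdriver: Loose screwdriver lying on the bench, x along it; to be left where it is.
- brush: Loose brush lying on the bench, x along it; to be left where it is.
- circuit_board: loose bystander, to be left where it is; origin at the centre of its underside. Green circuit board 100 x 80 mm, 14 mm high with its parts, flat inside the hood.
- dish: loose bystander, to be left where it is; origin at the centre of its underside. Small steel dish, 64 mm across, 22 mm high, inside the hood.
- flux_bottle: loose bystander, to be left where it is; origin at the centre of its underside. White bottle, 44 mm across, 100 mm high.
Not all that is in view belongs to the job. Several things look just like the part that bears fan_button: the one meant starts farthest to the robot's right.

How it is judged:
By the outcome, as a careful person would: the job done as asked, in the order asked, and still so for the second after the job is handed in, with the robot touching nothing.
It also fails if it takes over 48 s, if anything falls off the work surface, if the arm or the gripper's body presses on something with over 40 N, if the wrist force passes 120 N, or if a joint passes its speed limit or range.

### The arm

A 6-joint arm with a two-finger parallel gripper is mounted at the origin on the work surface. World frame = base frame: x ahead of the robot, y to its left, z up, the work surface at z = 0. Lengths are in m, angles in rad, forces in N, time in s.
With the tool pointing down it reaches from about 0.3 to 0.85 m from the base axis. Payload 5.4 kg.
Tool frame: the origin (TCP) lies on the centre line of the jaws, within the pads' length; the fingertips stand arm.tip_reach ahead of it and the grasp point (between the pads) lies 8 mm behind it (arm.tip_reach is the distance from the TCP to the fingertips, in m); z points along the fingers, y is the line along which they close (so a half turn about z gives the same grasp; the last joint's range is limited). The gripper opens to 85 mm and grips with 20 to 120 N. Pads are 22 mm wide; open, the fingers measure 114 mm over their backs; the gripper's body (76 mm by 85 mm) begins 54 mm behind the grasp point. The pads swing forward as they close: fully open they stand 13 mm farther back than shut.
Start: joints at [-1.498, 0.158, 1.597, -0, 1.386, -0.21], TCP at [0.16, -0.552, 0.242] pointing down, gripper open.
Joint ranges: [-2.91, 2.91], [-0.94, 2.29], [0.18, 2.7], [-1.29, 4.43], [0.17, 2.64], [-3, 3]. Speed limits (rad/s): [2.57, 2.57, 3.14, 3.14, 3.14, 3.14].

### API

Orientations are given as a unit quaternion [w, x, y, z].
In Python, from cell import arm gives the robot as it stands. The module is installed in compiled form; this text tells all that it offers.
- The arm moves only by the tool play_rows, never from a script. Its argument "moves" is a list of rows, each an object of numbers: "x", "y", "z": the shift along the tool's x, y, z in mm; "yaw": the turn about the tool's z in rad; "fingers": the finger opening in mm, from 0 to 85.4. In form: [{"x": .., "y": .., "z": .., "yaw": .., "fingers": ..}, ...]. A call has 1 to 12 rows; each row is the pose to reach, as a shift and turn from the pose commanded when the call began, along the tool's axes at that moment; what a row does not reach only later rows make up. A row lasts 1/12 s, in which the tool goes at most 41.7 mm and 7.16 degrees, less where a joint would pass 70% of its speed; a pose out of reach is approached as far as the arm can. A call with a gripper value outside its range is refused whole. The fingers move at their own pace and stop on an object; the grip force is fixed at half the most. Time passes only in rows, so rows that repeat a pose let the fingers close. It gives the time, the measured TCP pose, the force, the opening and the grip force at its end, in the units of the state.
- arm.observe(): the state, without advancing time (a new reading comes with each control period).
- arm.get_image(name): name is "scene" or "side" or "wrist"; returns the picture (480x640x3 uint8, red, green, blue); there is no depth.
- arm.camera_info(name): a dict with "fx", "fy", "cx", "cy" (pixels), "R" (3x3) and "t" (3): a world point X has camera coordinates R X + t. Camera axes: x right, y down, z forward; pixel columns grow to the right and rows downward; lengths in m; the calibration is good to about 2 mm. The wrist camera is an equidistant fisheye: a pixel r from the principal point sees the ray r / f radians off the axis. A picture is of the moment at which its call begins: read the wrist's pose just before it. camera_info takes no time and is no camera call; for the wrist camera it gives the pose at the moment of the call.
- arm.hand_in(): hands the job in; it is judged then, once.
Trained networks look in the newest picture that a camera, given by its name, has taken for a name from the list of things; names that differ only in an ending like _2 or _b are one class to them, and where a whole thing is asked for, a point or a joint stands for the part that bears it (a point fixed in the world has none). Each returns a list of dicts, best first, with "p" (0 to 1); they miss things now and then, are a little off and sometimes report something else, mostly with a low value. They report only what shows in the picture. A call takes as long as a camera call. They do not tell look-alikes from the thing itself.
- arm.spot_in(label, camera): "position" ([x, y, z] in m, in world coordinates, good to about 4 mm: the middle of the surface that is visible of it).
- arm.mark_of(label, camera): "position" ([x, y, z] in m, in world coordinates, good to about 4 mm: a listed point, or the origin of a listed thing).
The state is a dict: "time": time; "joint_pos": joint angles; "joint_velocities": joint speeds; "joint_torque": joint torques, N m; "tcp_pos": TCP position; "eef_rot": TCP orientation; "ft_force": force on the tool from outside, world axes, zero at the start; "ft_torque": the same for the moment, N m; "grip_width": opening from 0.0 (shut) to 1.0 (fully open); "grip_force": force on a finger pad.
Only numpy, scipy, OpenCV 4.12 (cv2) and the standard library are available. Lean on these libraries where they do the work, as an engineer would, in place of code of your own. Each camera call takes 0.05 s, during which the arm holds its last target. There are 200 camera calls.

## Working session

There is one attempt and no reset: what is moved stays moved. The work goes in short steps, Python scripts to look and compute and a tool call to move; the robot and the scene stay as the last step left them, time stands still between calls to the robot, and variables do not carry over. Pictures are saved under pics/ and viewed, at most 10 in all, crops included, and the job is handed in when it is done.

Besides the shell and the picture viewer there is one more tool, called after ">>>" as a command line: name --argument value ..., lists and objects as JSON in quotes. play_rows: Moves the arm, as the interface text tells. Its arguments: {"type":"object","properties":{"moves":{"type":"array","items":{"type":"object","properties":{"x":{"type":"number"},"y":{"type":"number"},"z":{"type":"number"},"yaw":{"type":"number"},"fingers":{"type":"number"}}}}},"required":["moves"]}

```bash
mkdir -p pics; ls; python3 - <<'E'
from cell import arm
import cv2, numpy as np
s=arm.observe(); print(s['time'],s['tcp_pos'],s['eef_rot'],arm.tip_reach)
for c in ['scene','side']:
    im=arm.get_image(c); cv2.imwrite(f'pics/{c}0.png',im[:,:,::-1])
    i=arm.camera_info(c); print(c,i['fx'],np.round(i['R'],3).tolist(),np.round(i['t'],3))
    for n in ['lip_edge','mark_tip','fan_button_top','hood','jar','spool','flux_bottle','screwdriver','brush']:
        print(n,[(np.round(d['position'],3).tolist(),round(d['p'],2)) for d in arm.mark_of(n,c)])
        
E
```

```text
pics
0.0 [ 0.16039043 -0.55156102  0.24131179] [-9.54581545e-04  9.90021338e-01  1.40914288e-01  5.67092585e-05] 0.011
scene 552.1226474022968 [[-0.539, 0.842, -0.016], [0.659, 0.41, -0.631], [-0.524, -0.351, -0.776]] [ 0.148 -0.293  1.665]
lip_edge []
mark_tip []
fan_button_top [([0.686, 0.395, 0.075], 0.76), ([0.44, 0.608, 0.073], 0.71), ([0.487, 0.299, 0.073], 0.51), ([0.222, 0.424, 0.074], 0.48)]
hood [([0.625, 0.045, -0.001], 0.58)]
jar [([0.358, 0.328, -0.002], 0.87)]
spool [([0.346, -0.328, -0.004], 0.89)]
flux_bottle [([0.393, 0.477, -0.001], 0.95)]
screwdriver [([0.362, 0.129, 0.001], 0.53)]
brush [([0.354, -0.14, 0.002], 0.68)]
side 495.8404546680066 [[0.878, -0.479, -0.014], [-0.373, -0.666, -0.646], [0.3, 0.572, -0.763]] [-0.379  0.335  1.275]
lip_edge [([0.543, 0.03, 0.168], 0.69)]
mark_tip [([0.604, -0.103, 0.222], 0.71)]
fan_button_top [([0.689, 0.393, 0.072], 0.57), ([0.486, 0.298, 0.074], 0.4)]
hood [([0.627, 0.043, 0.003], 0.75)]
jar [([0.356, 0.331, 0.001], 0.38)]
spool [([0.348, -0.33, 0.002], 0.81)]
flux_bottle []
screwdriver [([0.361, 0.128, 0.007], 0.7)]
brush [([0.357, -0.136, -0.001], 0.87)]
```

View pics/scene0.png

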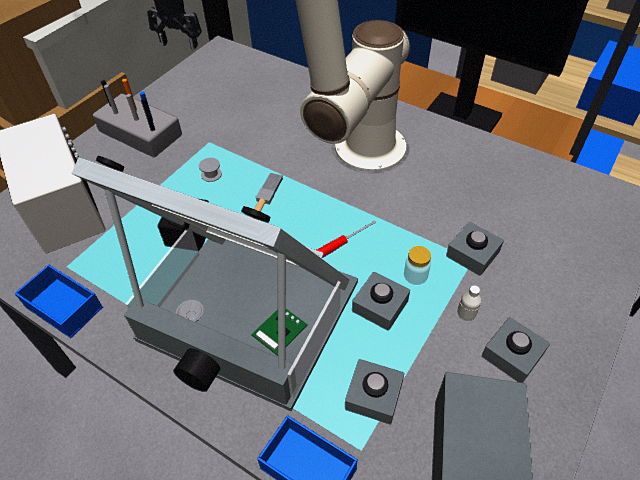

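View pics/side0.png

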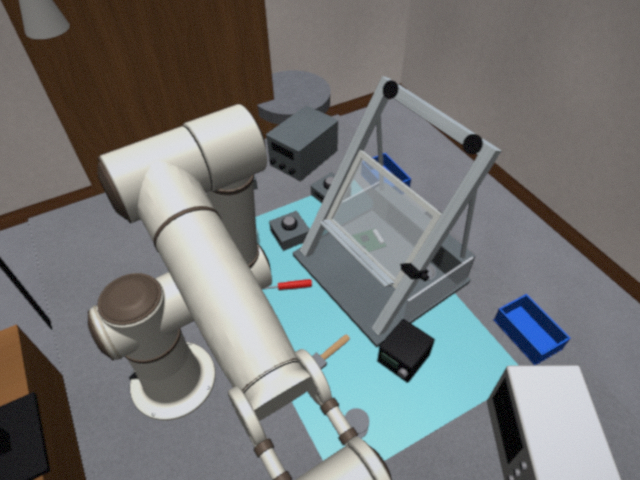

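The scene view shows four look-alike button boxes. The one farthest right (smallest y) is at about (0.487, 0.299), pixel (381,292). The side view shows the lip running from about (325,225) to (390,280), with the pointer at about (425,272). The lip-to-pointer offset gives a hood yaw of about 0.14 rad.

The tool always points straight down, so I'll shut the fingers and push on the lip's lower front edge. First I'll move in front of it.

>>> play_rows --moves '[{"x": 40, "y": -40, "fingers": 0}, {"x": 460, "y": -462, "yaw": 0.143, "fingers": 0}, {"x": 460, "y": -462, "yaw": 0.143, "fingers": 0}, {"x": 460, "y": -462, "yaw": 0.143, "fingers": 0}, {"x": 460, "y": -462, "yaw": 0.143, "fingers": 0}, {"x": 460, "y": -462, "yaw": 0.143, "fingers": 0}, {"x": 460, "y": -462, "yaw": 0.143, "fingers": 0}, {"x": 460, "y": -462, "yaw": 0.143, "fingers": 0}, {"x": 460, "y": -462, "yaw": 0.143, "fingers": 0}, {"x": 460, "y": -462, "yaw": 0.143, "fingers": 0}, {"x": 460, "y": -462, "yaw": 0.143, "fingers": 0}, {"x": 460, "y": -462, "yaw": 0.143, "fingers": 0}]'

```text
invalid input
```

>>> play_rows --moves '[{"x": 460, "y": -462, "z": 0, "yaw": 0.143, "fingers": 0}, {"x": 460, "y": -462, "z": 0, "yaw": 0.143, "fingers": 0}, {"x": 460, "y": -462, "z": 0, "yaw": 0.143, "fingers": 0}, {"x": 460, "y": -462, "z": 0, "yaw": 0.143, "fingers": 0}, {"x": 460, "y": -462, "z": 0, "yaw": 0.143, "fingers": 0}, {"x": 460, "y": -462, "z": 0, "yaw": 0.143, "fingers": 0}, {"x": 460, "y": -462, "z": 0, "yaw": 0.143, "fingers": 0}, {"x": 460, "y": -462, "z": 0, "yaw": 0.143, "fingers": 0}, {"x": 460, "y": -462, "z": 0, "yaw": 0.143, "fingers": 0}, {"x": 460, "y": -462, "z": 0, "yaw": 0.143, "fingers": 0}, {"x": 460, "y": -462, "z": 0, "yaw": 0.143, "fingers": 0}, {"x": 460, "y": -462, "z": 0, "yaw": 0.143, "fingers": 0}]'

```text
time: 2.0
tcp_pos: [0.4009, -0.1115, 0.2427]
eef_rot: [0.0, 0.998, 0.07, 0.001]
ft_force: [1.1, -1.0, 0.9]
grip_width: 0.002
grip_force: 0.0
```

>>> play_rows --moves '[{"x": 90, "y": -120, "z": 40, "yaw": 0, "fingers": 0}, {"x": 90, "y": -120, "z": 40, "yaw": 0, "fingers": 0}, {"x": 90, "y": -120, "z": 40, "yaw": 0, "fingers": 0}, {"x": 90, "y": -120, "z": 40, "yaw": 0, "fingers": 0}, {"x": 90, "y": -120, "z": 40, "yaw": 0, "fingers": 0}, {"x": 90, "y": -120, "z": 40, "yaw": 0, "fingers": 0}]'

```text
time: 2.5
tcp_pos: [0.4726, 0.0192, 0.2017]
eef_rot: [-0.0, 0.997, 0.071, -0.001]
ft_force: [-0.8, 0.2, 0.4]
grip_width: 0.001
grip_force: 0.0
```

```bash
cat > h.py <<'E'
from cell import arm
import cv2, numpy as np
def look(tag,cams=('side','wrist'),names=('lip_edge','mark_tip')):
    s=arm.observe(); print(round(s['time'],2),np.round(s['tcp_pos'],4),np.round(s['ft_force'],1))
    for c in cams:
        cv2.imwrite(f'pics/{c}{tag}.png',arm.get_image(c)[:,:,::-1])
        i=arm.camera_info(c); print(c,round(i['fx'],1),i['cx'],i['cy'],np.round(i['R'],3).tolist(),np.round(i['t'],4).tolist())
        for n in names:
            print(n,[(np.round(d['position'],4).tolist(),round(d['p'],2)) for d in arm.mark_of(n,c)])
E
python3 -c "
from h import *
look(1)
im=cv2.imread('pics/side1.png')[60:360,230:530]; cv2.imwrite('pics/side1c.png',cv2.resize(im,(600,600),interpolation=2))"
```

```text
2.5 [0.4726 0.0192 0.2017] [-0.8  0.2  0.4]
side 495.8 319.9796043122014 249.30175876003338 [[0.878, -0.479, -0.014], [-0.373, -0.666, -0.646], [0.3, 0.572, -0.763]] [-0.3788, 0.3351, 1.2755]
lip_edge [([0.5403, 0.0286, 0.1687], 0.66)]
mark_tip [([0.6073, -0.1036, 0.2183], 0.64)]
wrist 371.6 318.3544583142789 237.1963727593083 [[0.138, -0.99, 0.001], [-0.944, -0.132, 0.303], [-0.3, -0.043, -0.953]] [-0.0501, 0.4207, 0.4849]
lip_edge [([0.5475, 0.0352, 0.1639], 0.9)]
mark_tip []
```

View pics/wrist1.png

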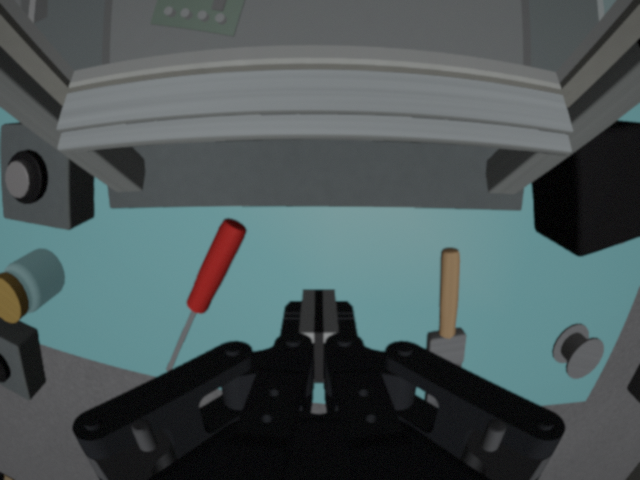

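View pics/side1c.png

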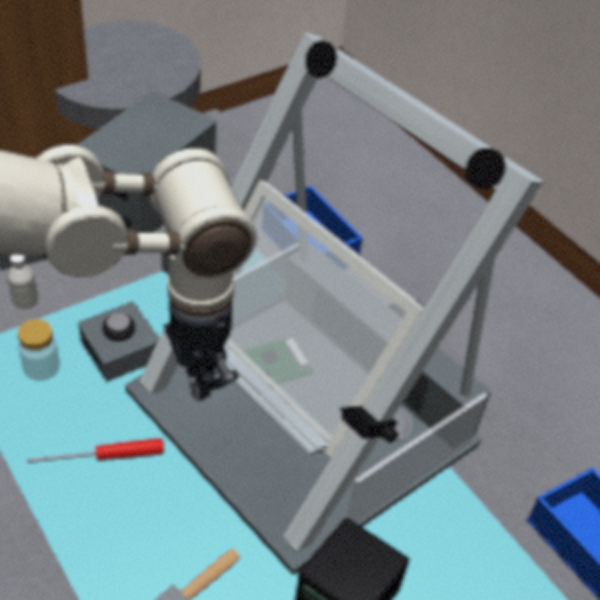

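The wrist view confirms the fingers are shut in front of the lip and square to it: the lip's front edge runs from about (60,140) to (570,145). Averaging the cameras, the lip needs about 68 mm along the slope, and the 9 mm outward offset matches the given geometry. Next I'll descend and approach.

>>> play_rows --moves '[{"x": 20, "y": 0, "z": 40, "yaw": 0, "fingers": 0}, {"x": 40, "y": 0, "z": 40, "yaw": 0, "fingers": 0}, {"x": 45, "y": 0, "z": 40, "yaw": 0, "fingers": 0}, {"x": 50, "y": 0, "z": 40, "yaw": 0, "fingers": 0}, {"x": 53, "y": 0, "z": 40, "yaw": 0, "fingers": 0}, {"x": 53, "y": 0, "z": 40, "yaw": 0, "fingers": 0}]'

```text
time: 3.3
tcp_pos: [0.5259, 0.0249, 0.1635]
eef_rot: [0.0, 0.998, 0.07, 0.001]
ft_force: [-0.8, -0.2, 0.3]
grip_width: -0.004
grip_force: 0.0
```

```bash
python3 -c "
from h import *
look(2,('wrist',))
cv2.imwrite('pics/w2c.png',cv2.resize(cv2.imread('pics/wrist2.png')[150:350,200:440],None,fx=2.5,fy=2.5))"
```

```text
3.3 [0.5259 0.0249 0.1635] [-0.8 -0.2  0.3]
wrist 371.6 318.3544583142789 237.1963727593083 [[0.14, -0.99, 0.001], [-0.944, -0.133, 0.303], [-0.3, -0.043, -0.953]] [-0.0501, 0.4836, 0.4632]
lip_edge [([0.5444, 0.0345, 0.1644], 0.71)]
mark_tip []
```

View pics/wrist2.png

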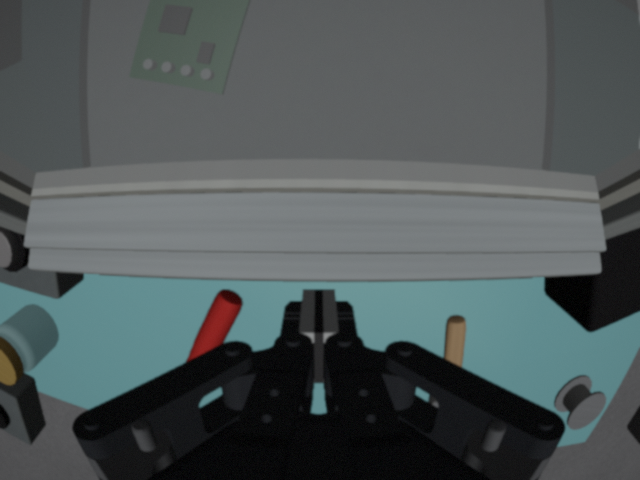

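The shut fingertips at (318,292) are a few millimetres short of the lip's front lower edge at row 280, and nothing else is close. I'll close the gap and start pushing.

>>> play_rows --moves '[{"x": 3, "y": 0, "z": 0, "yaw": 0, "fingers": 0}, {"x": 5, "y": 0, "z": 0, "yaw": 0, "fingers": 0}, {"x": 7, "y": 0, "z": 0, "yaw": 0, "fingers": 0}, {"x": 9, "y": 0, "z": 0, "yaw": 0, "fingers": 0}, {"x": 10, "y": 0, "z": 0, "yaw": 0, "fingers": 0}, {"x": 10, "y": 0, "z": 0, "yaw": 0, "fingers": 0}]'

```text
time: 3.95
tcp_pos: [0.5312, 0.0262, 0.162]
eef_rot: [0.0, 0.998, 0.07, -0.006]
ft_force: [-17.3, -3.0, 13.3]
grip_width: 0.002
grip_force: 8.9
```

>>> play_rows --moves '[{"x": 0, "y": 0, "z": -3, "yaw": 0, "fingers": 0}, {"x": 2, "y": 0, "z": -6, "yaw": 0, "fingers": 0}, {"x": 4, "y": 0, "z": -9, "yaw": 0, "fingers": 0}, {"x": 6, "y": 0, "z": -12, "yaw": 0, "fingers": 0}, {"x": 8, "y": 0, "z": -16, "yaw": 0, "fingers": 0}, {"x": 10, "y": 0, "z": -19, "yaw": 0, "fingers": 0}, {"x": 12, "y": 0, "z": -22, "yaw": 0, "fingers": 0}, {"x": 14, "y": 0, "z": -26, "yaw": 0, "fingers": 0}, {"x": 16, "y": 0, "z": -29, "yaw": 0, "fingers": 0}, {"x": 18, "y": 0, "z": -33, "yaw": 0, "fingers": 0}, {"x": 20, "y": 0, "z": -36, "yaw": 0, "fingers": 0}, {"x": 20, "y": 0, "z": -36, "yaw": 0, "fingers": 0}]'

```text
time: 4.95
tcp_pos: [0.5516, 0.0289, 0.198]
eef_rot: [0.0, 0.998, 0.07, -0.005]
ft_force: [-14.8, -3.5, 8.1]
grip_width: -0.002
grip_force: 7.3
```

```bash
python3 -c "
from h import *
look(3)
im=cv2.imread('pics/side3.png')[200:340,320:460]; cv2.imwrite('pics/side3c.png',cv2.resize(im,(600,600),interpolation=2))"
```

```text
4.95 [0.5516 0.0289 0.198 ] [-14.8  -3.5   8.1]
side 495.8 319.9796043122014 249.30175876003338 [[0.878, -0.479, -0.014], [-0.373, -0.666, -0.646], [0.3, 0.572, -0.763]] [-0.3788, 0.3351, 1.2755]
lip_edge [([0.5636, 0.0345, 0.2034], 0.95)]
mark_tip [([0.6049, -0.1053, 0.22], 0.66)]
wrist 371.6 318.3544583142789 237.1963727593083 [[0.14, -0.99, 0.001], [-0.94, -0.133, 0.313], [-0.31, -0.045, -0.95]] [-0.0501, 0.4944, 0.5093]
lip_edge [([0.5668, 0.0371, 0.1996], 0.68)]
mark_tip []
```

View pics/side3c.png

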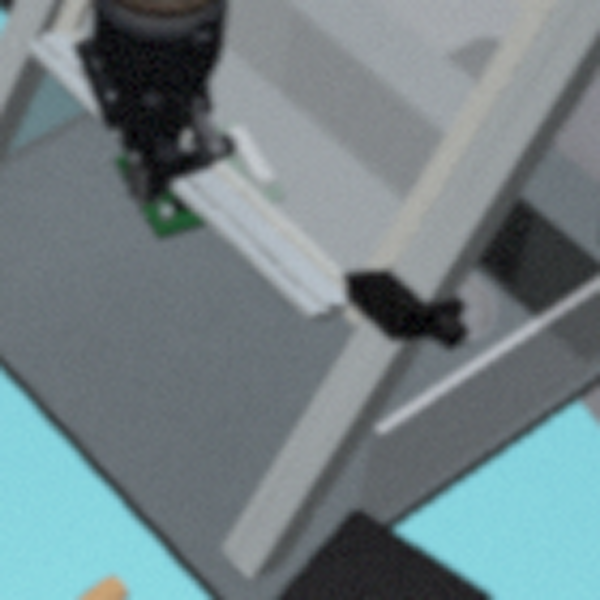

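The lip has risen about 41 mm. Its right end is at about (320,305) in the crop, just short of the pointer at about (350,285), with roughly 26 mm left. I'll push 20 mm more, then back off and look closely from the right.

>>> play_rows --moves '[{"x": 2, "y": 0, "z": -3, "yaw": 0, "fingers": 0}, {"x": 4, "y": 0, "z": -6, "yaw": 0, "fingers": 0}, {"x": 6, "y": 0, "z": -10, "yaw": 0, "fingers": 0}, {"x": 8, "y": 0, "z": -13, "yaw": 0, "fingers": 0}, {"x": 10, "y": 0, "z": -17, "yaw": 0, "fingers": 0}, {"x": 10, "y": 0, "z": -17, "yaw": 0, "fingers": 0}, {"x": 10, "y": 0, "z": -17, "yaw": 0, "fingers": 0}]'

```text
time: 5.83
tcp_pos: [0.5615, 0.0302, 0.2152]
eef_rot: [0.0, 0.998, 0.07, -0.005]
ft_force: [-15.0, -3.0, 9.0]
grip_width: -0.0
grip_force: 7.7
```

>>> play_rows --moves '[{"x": -20, "y": 0, "z": 0, "yaw": 0, "fingers": 0}, {"x": -50, "y": 0, "z": 0, "yaw": 0, "fingers": 0}, {"x": -50, "y": 40, "z": 0, "yaw": 0, "fingers": 0}, {"x": -50, "y": 80, "z": 0, "yaw": 0, "fingers": 0}, {"x": -50, "y": 110, "z": 0, "yaw": 0, "fingers": 0}, {"x": -50, "y": 110, "z": 0, "yaw": 0, "fingers": 0}]'

```text
time: 6.33
tcp_pos: [0.5312, -0.0899, 0.2157]
eef_rot: [0.001, 0.998, 0.068, 0.001]
ft_force: [-0.1, 0.0, 0.1]
grip_width: -0.001
grip_force: 0.0
```

```bash
python3 -c "
from h import *
look(4); look(5)
cv2.imwrite('pics/w5.png',cv2.imread('pics/wrist5.png'))"
```

```text
6.33 [ 0.5312 -0.0899  0.2157] [-0.1  0.   0.1]
side 495.8 319.9796043122014 249.30175876003338 [[0.878, -0.479, -0.014], [-0.373, -0.666, -0.646], [0.3, 0.572, -0.763]] [-0.3788, 0.3351, 1.2755]
lip_edge [([0.5727, 0.0333, 0.2229], 0.95)]
mark_tip [([0.6077, -0.1069, 0.2198], 0.69)]
wrist 371.6 318.3544583142789 237.1963727593083 [[0.141, -0.99, -0.0], [-0.943, -0.134, 0.304], [-0.301, -0.043, -0.953]] [-0.1591, 0.4574, 0.5102]
lip_edge [([0.5773, 0.0392, 0.2165], 0.65)]
mark_tip [([0.6056, -0.1046, 0.2197], 0.85)]
6.63 [ 0.5306 -0.0838  0.2152] [ 0.6 -0.3 -0. ]
side 495.8 319.9796043122014 249.30175876003338 [[0.878, -0.479, -0.014], [-0.373, -0.666, -0.646], [0.3, 0.572, -0.763]] [-0.3788, 0.3351, 1.2755]
lip_edge [([0.572, 0.0315, 0.2207], 0.84)]
mark_tip [([0.6058, -0.1041, 0.2197], 0.54)]
wrist 371.6 318.3544583142789 237.1963727593083 [[0.141, -0.99, 0.0], [-0.943, -0.134, 0.304], [-0.301, -0.043, -0.953]] [-0.1596, 0.4575, 0.5102]
lip_edge [([0.5757, 0.0363, 0.218], 0.85)]
mark_tip [([0.3606, 0.1269, -0.0008], 0.74), ([0.6058, -0.1076, 0.2228], 0.55)]
```

View pics/wrist5.png

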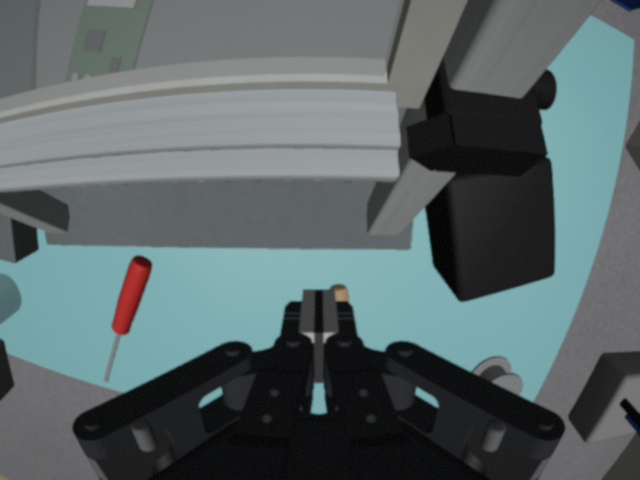

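The wrist view shows the lip's right end, front face rows about 150–178 at column 400, next to the pointer's wedge tip at about (407,140). The estimates put the remaining distance at about 6–7 mm, so I'll check it on an enlarged crop.

```bash
cat >> h.py <<'E'
th=0.14
H=np.array([[np.cos(th),-np.sin(th),0],[np.sin(th),np.cos(th),0],[0,0,1]])
u=H@[.5,0,.866]; n=H@[-.866,0,.5]; yv=H@[0,1,0]
def proj(X,i,fish):
    c=i['R']@X+i['t']
    if fish:
        r=np.hypot(c[0],c[1]); k=i['fx']*np.arctan2(r,c[2])/r; return np.array([i['cx']+k*c[0],i['cy']+k*c[1]])
    return np.array([i['cx']+i['fx']*c[0]/c[2],i['cy']+i['fy']*c[1]/c[2]])
E
python3 - <<'E'
from h import *
i=arm.camera_info('wrist')
M=np.array([.606,-.1055,.2203])
print('mark',proj(M,i,1))
for s in (0,.0065,.012):
    L=M-s*u+.009*n+.141*yv
    e=L-.14*yv
    print(s,np.round(L,4),[np.round(proj(e+a*u+b*n,i,1),1).tolist() for a,b in((.006,0),(-.006,0),(.006,-.034))])
im=cv2.imread('pics/wrist5.png')[70:190,360:520]
cv2.imwrite('pics/w5c.png',cv2.resize(im,(800,600),interpolation=cv2.INTER_CUBIC))
E
```

```text
mark [406.18704577 141.4025732 ]
0 [0.5786 0.033  0.2248] [[409.6, 157.8], [401.8, 171.9], [400.1, 73.2]]
0.0065 [0.5754 0.0326 0.2192] [[405.2, 165.7], [398.1, 178.5], [396.8, 83.5]]
0.012 [0.5727 0.0322 0.2144] [[401.8, 171.9], [395.1, 183.8], [394.2, 91.6]]
```

View pics/w5c.png

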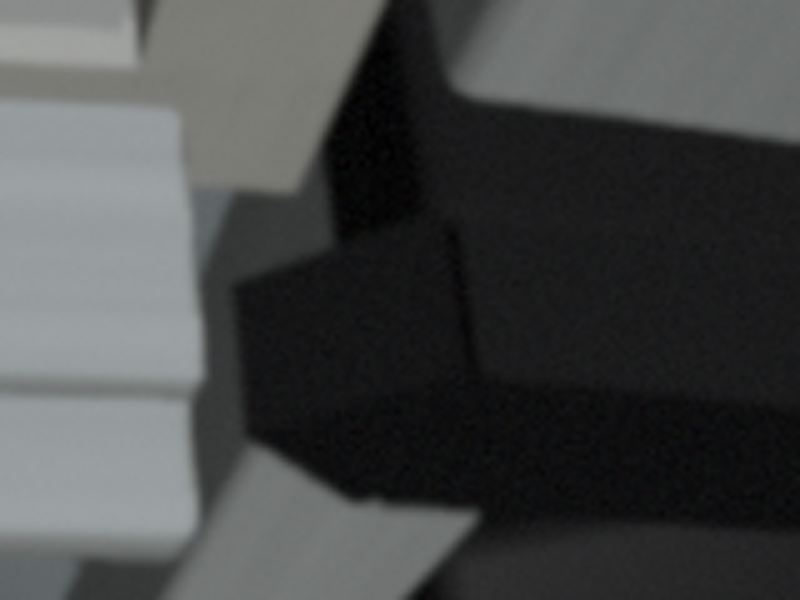

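The tip edge's midpoint is at about (408,142), as predicted. The lip's front bottom edge is at rows 178–181, which means about 6.5–9 mm remaining, and the detectors average about 7. I'll go back under the lip and push 7 mm more.

>>> play_rows --moves '[{"x": 0, "y": -40, "z": 0, "yaw": 0, "fingers": 0}, {"x": 0, "y": -80, "z": 0, "yaw": 0, "fingers": 0}, {"x": 0, "y": -110, "z": 0, "yaw": 0, "fingers": 0}, {"x": 35, "y": -110, "z": 0, "yaw": 0, "fingers": 0}, {"x": 43, "y": -110, "z": 0, "yaw": 0, "fingers": 0}, {"x": 47, "y": -110, "z": 0, "yaw": 0, "fingers": 0}, {"x": 50, "y": -110, "z": -1, "yaw": 0, "fingers": 0}, {"x": 51, "y": -110, "z": -2, "yaw": 0, "fingers": 0}, {"x": 52, "y": -110, "z": -4, "yaw": 0, "fingers": 0}, {"x": 53.5, "y": -110, "z": -6, "yaw": 0, "fingers": 0}, {"x": 53.5, "y": -110, "z": -6, "yaw": 0, "fingers": 0}, {"x": 53.5, "y": -110, "z": -6, "yaw": 0, "fingers": 0}]'

```text
time: 7.93
tcp_pos: [0.565, 0.0319, 0.221]
eef_rot: [-0.001, 0.998, 0.07, -0.004]
ft_force: [-11.8, 4.6, 4.7]
grip_width: 0.0
grip_force: 5.7
```

>>> play_rows --moves '[{"x": -20, "y": 0, "z": 0, "yaw": 0, "fingers": 0}, {"x": -50, "y": 0, "z": 0, "yaw": 0, "fingers": 0}, {"x": -50, "y": 40, "z": 0, "yaw": 0, "fingers": 0}, {"x": -50, "y": 80, "z": -20, "yaw": 0, "fingers": 0}, {"x": -50, "y": 80, "z": -40, "yaw": 0, "fingers": 0}, {"x": -50, "y": 80, "z": -40, "yaw": 0, "fingers": 0}]'

```text
time: 8.43
tcp_pos: [0.5318, -0.0582, 0.2664]
eef_rot: [0.002, 0.998, 0.068, 0.004]
ft_force: [1.0, -0.8, 0.5]
grip_width: 0.003
grip_force: 0.0
```

```bash
cat >> h.py <<'E'
def avg(k,cams=('side','wrist')):
    for c in cams:
        P={'lip_edge':[], 'mark_tip':[]}
        for _ in range(k):
            im=arm.get_image(c)
            for m in P:
                g=[d['position'] for d in arm.mark_of(m,c) if d['position'][2]>.15]
                if g: P[m].append(g[0])
        cv2.imwrite(f'pics/{c}_last.png',im[:,:,::-1])
        L,M=[np.mean(P[m],0) for m in P]; S=[np.std(P[m],0) for m in P]
        print(c,len(P['lip_edge']),len(P['mark_tip']),np.round(L,4),np.round(M,4),np.round(S,4).tolist(),'s',round((M-L)@u,4),'n',round((M-L)@n,4),'y',round((M-L)@yv,4))
E
python3 -c "
from h import *
print(arm.observe()['tcp_pos'])
avg(6)
i=arm.camera_info('wrist')
M=np.array([.606,-.1055,.2203])
print('mark',proj(M,i,1))
for s in (-.004,0,.004):
    e=M-s*u+.009*n+.001*yv
    print(s,[np.round(proj(e+a*u+b*n,i,1),1).tolist() for a,b in((.006,0),(-.006,0),(.006,-.034))])
p=proj(M,i,1).astype(int)
cv2.imwrite('pics/w6c.png',cv2.resize(cv2.imread('pics/wrist_last.png')[p[1]-80:p[1]+70,p[0]-120:p[0]+80],(800,600),interpolation=2)); print(p-[120,80])
"
```

```text
[ 0.5318182  -0.0582398   0.26642845]
  return _methods._mean(a, axis=axis, dtype=dtype,
  ret = ret.dtype.type(ret / rcount)
  ret = _var(a, axis=axis, dtype=dtype, out=out, ddof=ddof,
  arrmean = um.true_divide(arrmean, div, out=arrmean,
  ret = ret.dtype.type(ret / rcount)
Traceback (most recent call last):
  File "h.py", line 28, in avg
    print(c,len(P['lip_edge']),len(P['mark_tip']),np.round(L,4),np.round(M,4),np.round(S,4).tolist(),'s',round((M-L)@u,4),'n',round((M-L)@n,4),'y',round((M-L)@yv,4))
                                                                              ~~~~~~~~^^^^^
ValueError: setting an array element with a sequence. The requested array has an inhomogeneous shape after 1 dimensions. The detected shape was (2,) + inhomogeneous part.
```

```bash
sed -i "s/        L,M=\[np.mean.*/        P={m:(P[m] or [[.606,-.1055,.2203]]) for m in P}; L,M=[np.mean(P[m],0) for m in P]; S=[np.std(P[m],0) for m in P]/" h.py
python3 -c "
from h import *
avg(6)
i=arm.camera_info('wrist')
M=np.array([.606,-.1055,.2203])
print('mark',proj(M,i,1))
for s in (-.004,0,.004):
    e=M-s*u+.009*n+.001*yv
    print(s,[np.round(proj(e+a*u+b*n,i,1),1).tolist() for a,b in((.006,0),(-.006,0),(.006,-.034))])
p=proj(M,i,1).astype(int)
cv2.imwrite('pics/w6c.png',cv2.resize(cv2.imread('pics/wrist_last.png')[p[1]-80:p[1]+70,p[0]-120:p[0]+80],(800,600),interpolation=2)); print(p-[120,80])
print(arm.observe()['time'])
"
```

```text
side 1 6 [ 0.606  -0.1055  0.2203] [ 0.6078 -0.1043  0.2202] [[0.0, 0.0, 0.0], [0.0013, 0.0008, 0.0018]] s 0.0009 n -0.0017 y 0.0009
wrist 6 6 [0.5792 0.0397 0.2234] [ 0.6051 -0.1062  0.2245] [[0.0006, 0.0018, 0.0021], [0.0013, 0.0014, 0.0013]] s 0.0036 n -0.004 y -0.148
mark [443.16661696 145.91278283]
-0.004 [[450.2, 154.1], [442.1, 164.6], [440.4, 91.2]]
0 [[447.4, 157.8], [439.6, 167.8], [438.1, 95.7]]
0.004 [[444.7, 161.2], [437.2, 170.9], [435.9, 100.0]]
[323  65]
11.1333
```

View pics/w6c.png

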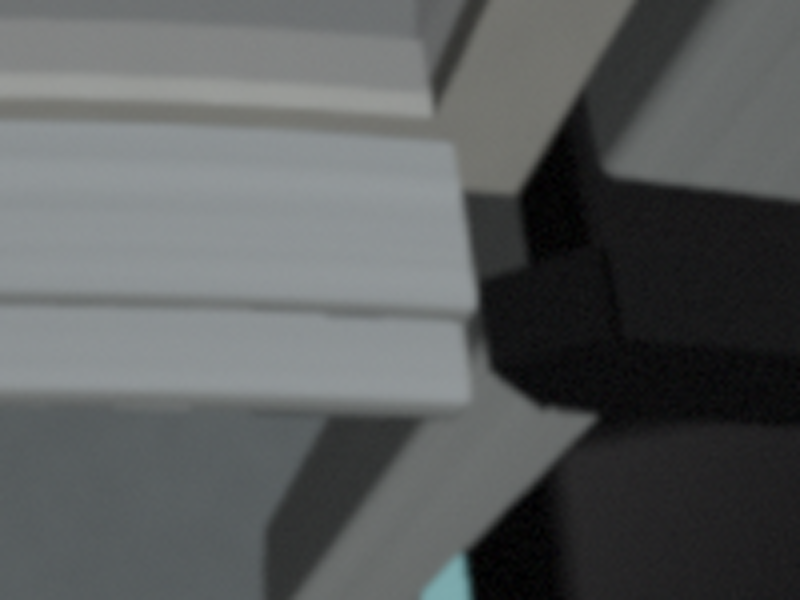

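The crop shows the lip's bottom front edge at about row 168 (168.9 predicted when level) and the tip edge's midpoint at row 147. That agrees with the lip being level within 1–2 mm. I'll move clear to hover above the chosen button, then verify with the unobstructed side camera before pressing.

>>> play_rows --moves '[{"x": -30, "y": 0, "z": 0, "yaw": 0, "fingers": 0}, {"x": -60, "y": -30, "z": 0, "yaw": 0, "fingers": 0}, {"x": -60, "y": -70, "z": 0, "yaw": 0, "fingers": 0}, {"x": -60, "y": -110, "z": 0, "yaw": 0, "fingers": 0}, {"x": -60, "y": -150, "z": 0, "yaw": 0, "fingers": 0}, {"x": -60, "y": -190, "z": 0, "yaw": 0, "fingers": 0}, {"x": -60, "y": -230, "z": 0, "yaw": 0, "fingers": 0}, {"x": -50, "y": -270, "z": 0, "yaw": 0, "fingers": 0}, {"x": -30, "y": -310, "z": 0, "yaw": 0, "fingers": 0}, {"x": -10, "y": -345, "z": 0, "yaw": 0, "fingers": 0}, {"x": 5, "y": -360, "z": 30, "yaw": 0, "fingers": 0}, {"x": 5, "y": -360, "z": 60, "yaw": 0, "fingers": 0}]'

```text
time: 12.13
tcp_pos: [0.4875, 0.3066, 0.2026]
eef_rot: [-0.001, 0.997, 0.072, 0.003]
ft_force: [0.9, -0.4, -0.8]
grip_width: 0.004
grip_force: 0.0
```

```bash
python3 -c "
from h import *
print(arm.observe()['tcp_pos'])
avg(8,('side',))
for c in ('scene','wrist'):
    for _ in range(2):
        arm.get_image(c)
        print(c,[(np.round(d['position'],4).tolist(),round(d['p'],2)) for d in arm.mark_of('fan_button_top',c)])
print(arm.observe()['time'])
"
```

```text
[0.48747014 0.3066348  0.20261977]
side 6 8 [0.581  0.0112 0.2246] [ 0.6071 -0.1042  0.2207] [[0.0114, 0.0512, 0.0027], [0.0008, 0.0011, 0.0011]] s 0.0015 n -0.0104 y -0.1179
scene [([0.6882, 0.3933, 0.0756], 0.73), ([0.2226, 0.4194, 0.0743], 0.71), ([0.4401, 0.6067, 0.0719], 0.67), ([0.4829, 0.2979, 0.0737], 0.6)]
scene [([0.4881, 0.294, 0.0719], 0.77), ([0.4426, 0.6057, 0.0713], 0.76), ([0.2256, 0.4233, 0.0738], 0.71), ([0.6867, 0.393, 0.0739], 0.62)]
wrist [([0.4839, 0.3006, 0.0721], 0.78), ([0.4401, 0.6107, 0.0724], 0.67)]
wrist [([0.4437, 0.6068, 0.0714], 0.88), ([0.4831, 0.3012, 0.0712], 0.85)]
13.7333
```

```bash
sed -i "s/L,M=\[np.mean/L,M=[np.median/" h.py; python3 -c "
from h import *
avg(9,('side',))
for k in range(2):
  i=arm.camera_info('side')
M=np.array([.6065,-.1050,.2207]); p=proj(M,i,0); print(p)
for s in (-.004,0,.004):
    e=M-s*u+.009*n+.001*yv
    print(s,[np.round(proj(e+a*u+b*n,i,0),1).tolist() for a,b in((.006,0),(-.006,0),(.006,-.034))])
p=p.astype(int); cv2.imwrite('pics/s7c.png',cv2.resize(cv2.imread('pics/side_last.png')[p[1]-30:p[1]+30,p[0]-50:p[0]+30],(800,600),interpolation=2)); print(p-[50,30])
"
```

```text
side 9 8 [0.5767 0.0334 0.2265] [ 0.607  -0.1044  0.2198] [[0.0097, 0.0437, 0.0029], [0.0015, 0.0022, 0.0008]] s -0.0004 n -0.0127 y -0.1407
[400.95389458 263.78648676]
-0.004 [[400.4, 260.7], [398.2, 264.5], [408.4, 259.5]]
0 [[399.7, 262.0], [397.4, 265.8], [407.6, 260.7]]
0.004 [[398.9, 263.3], [396.7, 267.0], [406.9, 261.9]]
[350 233]
```

View pics/s7c.png

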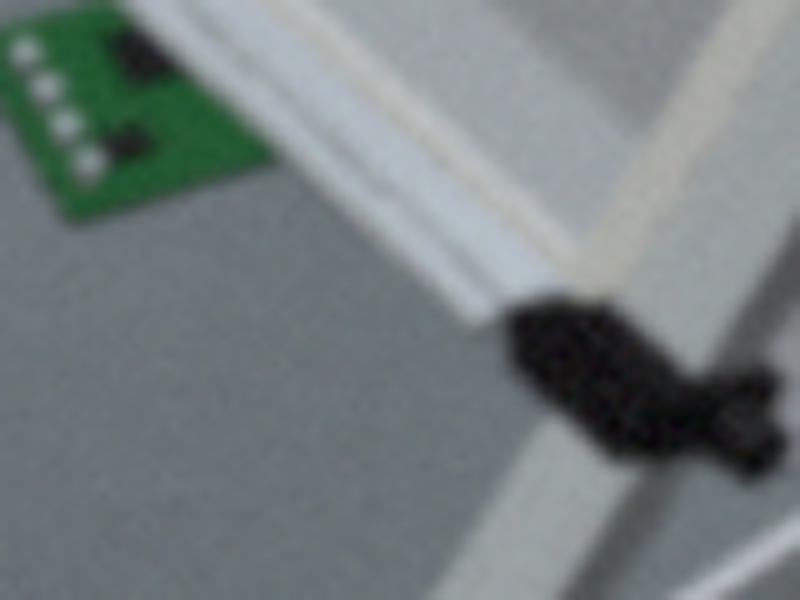

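The side view puts the lip's lower corner at about (397,265.5), against (397.4,265.8) predicted when level, and the averaged detections give s ≈ -0.4 mm. The window is at the mark, so I'll press the button.

>>> play_rows --moves '[{"x": -3, "y": 7, "z": 40, "yaw": 0, "fingers": 0}, {"x": -3, "y": 7, "z": 75, "yaw": 0, "fingers": 0}, {"x": -3, "y": 7, "z": 100, "yaw": 0, "fingers": 0}, {"x": -3, "y": 7, "z": 110, "yaw": 0, "fingers": 0}, {"x": -3, "y": 7, "z": 115, "yaw": 0, "fingers": 0}, {"x": -3, "y": 7, "z": 118, "yaw": 0, "fingers": 0}, {"x": -3, "y": 7, "z": 121, "yaw": 0, "fingers": 0}, {"x": -3, "y": 7, "z": 124, "yaw": 0, "fingers": 0}, {"x": -3, "y": 7, "z": 126, "yaw": 0, "fingers": 0}, {"x": -3, "y": 7, "z": 126, "yaw": 0, "fingers": 0}]'

```text
time: 15.92
tcp_pos: [0.4842, 0.2956, 0.0771]
eef_rot: [-0.0, 0.998, 0.07, 0.002]
ft_force: [0.3, 0.7, 4.2]
grip_width: -0.001
grip_force: 1.9
```

>>> play_rows --moves '[{"x": 0, "y": 0, "z": 2, "yaw": 0, "fingers": 0}, {"x": 0, "y": 0, "z": 3, "yaw": 0, "fingers": 0}, {"x": 0, "y": 0, "z": 4, "yaw": 0, "fingers": 0}, {"x": 0, "y": 0, "z": 4, "yaw": 0, "fingers": 0}, {"x": 0, "y": 0, "z": 4, "yaw": 0, "fingers": 0}]'

```text
time: 16.33
tcp_pos: [0.4843, 0.2957, 0.0765]
eef_rot: [-0.0, 0.998, 0.07, 0.001]
ft_force: [-11.1, -5.5, 28.2]
grip_width: -0.002
grip_force: 14.1
```

The button has bottomed out: 28 N, with only 0.6 mm more movement. I'll release and back away.

>>> play_rows --moves '[{"x": 0, "y": 0, "z": -5, "yaw": 0, "fingers": 0}, {"x": 0, "y": 0, "z": -20, "yaw": 0, "fingers": 0}, {"x": 0, "y": 0, "z": -50, "yaw": 0, "fingers": 0}, {"x": 0, "y": 0, "z": -90, "yaw": 0, "fingers": 0}, {"x": 0, "y": 0, "z": -120, "yaw": 0, "fingers": 0}, {"x": 0, "y": 0, "z": -120, "yaw": 0, "fingers": 0}, {"x": 0, "y": 0, "z": -120, "yaw": 0, "fingers": 0}]'

```text
time: 16.92
tcp_pos: [0.4846, 0.2957, 0.1946]
eef_rot: [-0.001, 0.998, 0.07, 0.003]
ft_force: [-0.3, -0.6, -0.8]
grip_width: 0.003
grip_force: 0.0
```

```bash
python3 -c "
from h import *
avg(3,('side',))
arm.get_image('scene')
for m in ('jar','spool','flux_bottle','screwdriver','brush'): print(m,[np.round(d['position'],3).tolist() for d in arm.mark_of(m,'scene')][:1])
s=arm.observe(); print(s['time'],s['ft_force'],np.abs(s['joint_velocities']).max())
print(arm.hand_in())
"
```

```text
side 3 2 [0.5769 0.0336 0.2261] [ 0.6068 -0.1034  0.2197] [[0.0009, 0.001, 0.0008], [0.0009, 0.0001, 0.0016]] s -0.0003 n -0.0123 y -0.1398
jar [[0.357, 0.328, -0.001]]
spool [[0.345, -0.328, -0.0]]
flux_bottle [[0.394, 0.478, -0.004]]
screwdriver [[0.359, 0.127, 0.002]]
brush [[0.357, -0.138, 0.0]]
17.6667 [-0.2194941   0.03883326  0.39431534] 0.0021177656026547175
the job is handed in; nothing more can be done
None
```

I pushed the window up until its lip was level with the pointer tip (within about 2 mm by camera), then pressed the fan button fully down and let it up. I handed the job in at 17.7 s with nothing touched. Because the tool only points straight down, I pushed on the lip's lower front edge, not flat under it. The loose bench items hadn't moved, but I didn't re-check the circuit board and dish.

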